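# Nest a banjo bolt in the inclined V-block and seat the bore gauge

## Robot

A 6-joint arm with a two-finger parallel gripper is mounted at the origin on the work surface. World frame = base frame: x ahead of the robot, y to its left, z up, the work surface at z = 0. Lengths are in m, angles in rad, forces in N, time in s.
With the tool pointing down it reaches from about 0.375 to 0.925 m from the base axis. Payload 5.7 kg.
Tool frame: the origin (TCP) lies on the mounting face of the last link; the fingertips stand 182 mm ahead of it and the grasp point (between the pads) lies manip.grip_point_offset ahead of it (manip.grip_point_offset is the distance from the TCP to the grasp point, in m); z points along the fingers, y is the line along which they close (so a half turn about z gives the same grasp; the last joint's range is limited). The gripper opens to 88 mm and grips with 3 to 60 N. Pads are 20 mm wide; open, the fingers measure 115 mm over their backs; the gripper's body (75 mm by 178 mm) begins 61 mm behind the grasp point.
Start: joints at [1.084, 0.359, 1.51, -0, 1.272, -0.115], TCP at [0.218, 0.559, 0.405] pointing down, gripper open.
Joint ranges: [-2.97, 2.97], [-1.01, 2.36], [0.21, 2.38], [-0.96, 4.11], [0.2, 2.71], [-2.98, 2.98]. Speed limits (rad/s): [2.39, 2.39, 3.14, 3.14, 3.14, 3.14].

## Interface

Orientations are given as a unit quaternion [x, y, z, w].
In Python, from workcell import state, snapshot, manip gives the robot as it stands. The module is installed in compiled form; this text tells all that it offers.
- The arm moves only by the tool move_arm, never from a script. Its argument "moves" is a list that holds one entry, the list of rows, each a list of 5 numbers: the shift along the tool's x, y, z in units of 0.025 m (1.0 is 0.025 m), then the turn about the tool's z in units of 4 degrees (1.0 is 4 degrees), then the opening, from 0 (shut) to 1 (fully open). In form: [[[tx, ty, tz, yaw, grip], ...]]. A call has 1 to 20 rows; each row shifts and turns the commanded pose from where the row before left it, along the tool's axes as they then stand; what a row does not reach is not made up. A row lasts 1/10 s, in which the tool goes at most 50 mm and 8.59 degrees, less where a joint would pass 70% of its speed; a pose out of reach is approached as far as the arm can. A call with a number of a shift or a turn outside -1 to 1 is refused whole. A call with a gripper value outside its range is refused whole. The fingers move at their own pace and stop on an object; "squeeze" is the grip in N (left out, the last holds). Time passes only in rows, so rows that do not move let the fingers close. It gives the time, the measured TCP pose, the force, the opening and the grip force at its end, in the units of the state.
- state(): the state, without advancing time (a new reading comes with each control period).
- snapshot(name): name is "scene" or "top" or "wrist"; returns a dict with "pixels" (420x560x3 uint8, red, green, blue), "range_z" (420x560 float32, m along the optical axis (not along the pixel's ray), 0 where there is no reading), "vfov" (degrees; the focal length in pixels is half the picture's height over the tangent of half this angle, whatever the lens; pixels are square), "cx", "cy" (the principal point, pixels), "view" (4x4, takes a point from world to camera coordinates); the wrist camera has in their place "T_tool_cam" (4x4, takes a point from camera to tool coordinates, whose origin is the TCP and whose axes are the flange's). Camera axes: x right, y down, z forward; pixel columns grow to the right and rows downward; lengths in m; the calibration is good to about 2 mm. A picture is of the moment at which its call begins: read the wrist's pose just before it.
- manip.sign_off(): hands the job in; it is judged then, once.
The state is a dict: "clock": time; "q": joint angles; "dq": joint speeds; "tau": joint torques, N m; "eef_pos": TCP position; "orientation": TCP orientation; "ft_force": force on the tool from outside, world axes, zero at the start; "wrist_torque": the same for the moment, N m; "opening": finger opening in m; "gripper_force": force on a finger pad.
Only numpy, scipy, OpenCV 4.12 (cv2) and the standard library are available. Lean on these libraries where they do the work, as an engineer would, in place of code of your own. Each camera call takes 0.05 s, during which the arm holds its last target. There are 200 camera calls.

## Task

Set up the bright banjo bolt for its bore check: lower it gently, head down, into the inclined V-block so that its head sits on the heel plate, and let go. Then slide the green plug gauge from the stand into its bore, without ramming it, until the shoulder is fully home on the bolt's end, and leave it there. Keep clear of the sample rack, and leave the black bolt, the red and blue gauges and the purple driver undisturbed.

Things in the scene. Friction and masses are not known exactly. Their poses are not given: they have to be found in the camera images.
- banjo_bolt: Bright zinc hollow bolt, 105 mm long, 0.4 to 0.7 kg, standing on its head. Origin: centre of the head's outer face (bottom); z runs along it to the shank's open end. Hex head 46 mm across flats, 20 mm thick with washer face; shank 30 mm diameter, z = 20 to 105 mm. Bore 16 mm diameter, 55 mm deep, with a 2.5 mm mouth chamfer, opens at the shank's end.
- bore_mouth (a point): Centre of the bright bolt's bore mouth, on its axis at the shank's end face, 105 mm from the head's outer face. Axes as the bolt's.
- green_gauge: Plug gauge with green bands, 126 mm long, 0.15 kg, upright in one of the stand's holes. Origin: centre of the pin's foot; z runs up the gauge. Pin 14 mm diameter, 50 mm long, tapered foot; shoulder 28 mm diameter, z = 50 to 56 mm; handle 20 mm diameter, z = 56 to 126 mm. In the stand the shoulder rests on the stand's top.
- shoulder (a point): Centre of the underside of the green gauge's shoulder, 50 mm above the pin's foot; it meets the bolt's end face when home. Axes as the gauge's.
- vblock: Dark iron V-block with steel heel plate, fixed, tilted. Origin: where the nested bolt head's outer face has its centre, 60 mm above the bench. z: nested bolt's axis, 35 deg from upright, leaning along -x of the angle plate, roughly to the robot's right; x: out of the open V and up; y: level. 90 deg V holds the shank at z = 26 to 56 mm, lands at x = -3; 70 mm wide. Heel top z = 0, x = -60 to 28.
- angle_plate: Grey angle plate carrying the V-block, fixed to the bench: base 150 (x) by 100 by 12 mm. Origin: centre of its underside. The V-block's origin is 30 mm along x and 60 mm up. Plate and V-block keep below 110 mm. A bolt put in the V from its open side stays there by its weight.
- gauge_stand: Brown wooden block fixed to the bench, 70 (x) by 160 (y) by 60 mm high, three vertical 19 mm holes, 56 mm deep, at y = -52, 0 and 52 mm. Origin: centre of its underside. Gauge handles stand up to 136 mm above the bench.
- black_bolt: Bystander: black banjo bolt, 90 mm long, head 40 mm across flats, shank 24 mm, standing on its head. Origin: centre of its underside.
- red_gauge: Bystander: plug gauge with red bands, pin 17 mm (too thick for the bore), otherwise as the green one, upright in the stand. Origin: centre of the pin's foot.
- blue_gauge: Bystander: plug gauge with blue bands, pin 11 mm, otherwise as the green one, upright in the stand. Origin: centre of the pin's foot.
- hex_driver: Bystander: purple anodized hex driver lying on the bench, 188 mm long along its x, handle 26 mm across flats at -x. Origin: on the bench under its axis, 90 mm from the handle's end.
- rack: Steel rack fixed at the left of the bench, 370 mm long (its y), 250 mm high; its front (own -x) faces the bench's middle. Origin: on the bench under the front ends of its rods and samples, at mid-length; nothing of it lies at x below 0. Rods at y = -120, 0, 120 mm slope forward and up at 40 deg, most with a sample bolt, over x = 0 to 135 mm, heights 110 to 340 mm.
There are look-alikes about, which are no part of the job. Of the things that look like the banjo_bolt, take the one that is farthest from the robot's base at the start.

How it is judged:
By the outcome, as a careful person would: the job done as asked, in the order asked, and still so for the second after the job is handed in, with the robot touching nothing.
It also fails if it takes over 59 s, if anything falls off the work surface, if the arm or the gripper's body presses on something with over 40 N, if the wrist force passes 120 N, or if a joint passes its speed limit or range.

## Working session

There is one attempt and no reset: what is moved stays moved. The work goes in short steps, Python scripts to look and compute and a tool call to move; the robot and the scene stay as the last step left them, time stands still between calls to the robot, and variables do not carry over. Pictures are saved under pics/ and viewed, at most 10 in all, crops included, and the job is handed in when it is done.

Besides the shell and the picture viewer there is one more tool, called after "Request:" as name(argument=value, ...), one argument or row to a line, values as JSON. move_arm: Moves the arm, as the interface text tells. Its arguments: {"type":"object","properties":{"moves":{"type":"array","items":{"type":"array","items":{"type":"array","items":{"type":"number"}}}},"squeeze":{"type":"number"}},"required":["moves"]}

```bash
mkdir -p pics; cat > h.py <<'E'
import numpy as np, cv2
from workcell import state, snapshot, manip
from scipy.spatial.transform import Rotation as R
def grab(n):
    s=state(); d=snapshot(n)
    if n=="wrist":
        T=np.eye(4);T[:3,:3]=R.from_quat(s["orientation"]).as_matrix();T[:3,3]=s["eef_pos"]
        d["c2w"]=T@d["T_tool_cam"]
    else: d["c2w"]=np.linalg.inv(d["view"])
    h=d["pixels"].shape[0]; d["f"]=h/2/np.tan(np.radians(d["vfov"])/2)
    return d
def cloud(d):
    z=d["range_z"]; v,u=np.mgrid[:z.shape[0],:z.shape[1]]
    P=np.stack([(u-d["cx"])/d["f"]*z,(v-d["cy"])/d["f"]*z,z],-1)
    P=P@d["c2w"][:3,:3].T+d["c2w"][:3,3]; P[z<=0]=np.nan
    return P
def ray(d,u,v,h):
    r=d["c2w"][:3,:3]@np.array([(u-d["cx"])/d["f"],(v-d["cy"])/d["f"],1]); o=d["c2w"][:3,3]
    return o+r*(h-o[2])/r[2]
def proj(d,p):
    c=np.linalg.inv(d["c2w"])@np.r_[p,1]; return c[:2]/c[2]*d["f"]+[d["cx"],d["cy"]]
def save(d,n,crop=None,k=1):
    im=d["pixels"][:,:,::-1]
    if crop: a,b,c,e=crop; im=im[b:e,a:c]
    cv2.imwrite("pics/"+n,cv2.resize(im,None,fx=k,fy=k,interpolation=cv2.INTER_CUBIC))
E
python3 - <<'E'
from h import *
import pickle
print(state(), manip.grip_point_offset, dir(manip))
for n in ("scene","top","wrist"):
    d=grab(n); save(d,n+"0.png"); pickle.dump(d,open(n+"0.pkl","wb"))
    print(n,d["f"],d["cx"],d["cy"],d["c2w"].round(3).tolist(),(d["range_z"]>0).mean())
E
```

```text
{'clock': 0.0, 'q': array([ 1.08392907e+00,  3.59491868e-01,  1.51141781e+00, -6.36423073e-06,
        1.27249622e+00, -1.15099910e-01]), 'dq': array([-4.22912206e-05,  2.24667234e-04, -4.75291228e-04,  1.46707239e-03,
        5.38453304e-04, -1.55541630e-03]), 'tau': array([ 1.64451903e-03, -5.15380454e+01, -2.70732772e+01,  6.76376070e-02,
        3.47269478e-02, -1.12647833e-04]), 'eef_pos': array([0.21779809, 0.55869205, 0.40382268]), 'orientation': array([ 1.84814060e-01,  9.82773087e-01, -8.66768228e-04, -2.65873371e-04]), 'ft_force': array([-0.20668932,  1.09976789, -0.13180002]), 'wrist_torque': array([-0.00927762,  0.04017091,  0.02298399]), 'gripper_force': 0.0, 'opening': 0.08784871895424007} 0.1633 ['IKError', '__class__', '__delattr__', '__dict__', '__dir__', '__doc__', '__eq__', '__format__', '__ge__', '__getattribute__', '__getstate__', '__gt__', '__hash__', '__init__', '__init_subclass__', '__le__', '__lt__', '__module__', '__ne__', '__new__', '__reduce__', '__reduce_ex__', '__repr__', '__setattr__', '__sizeof__', '__str__', '__subclasshook__', '__weakref__', 'grip_point_offset', 'sign_off']
scene 471.13667162473075 277.262409759899 210.50911396552758 [[0.837, 0.37, -0.402, 1.022], [0.547, -0.579, 0.605, -0.668], [-0.009, -0.727, -0.687, 0.948], [0.0, 0.0, 0.0, 1.0]] 0.9959438775510204
top 408.8089991044188 282.3613147205834 208.8129839231948 [[-0.018, -0.998, 0.059, 0.447], [-1.0, 0.018, -0.004, 0.092], [0.003, -0.059, -0.998, 1.028], [0.0, 0.0, 0.0, 1.0]] 0.9961947278911565
wrist 301.8815523751071 282.2740211846562 206.98234093077988 [[0.363, 0.904, 0.224, 0.158], [0.932, -0.352, -0.089, 0.582], [-0.001, 0.241, -0.97, 0.384], [0.0, 0.0, 0.0, 1.0]] 0.9392942176870749
```

View pics/scene0.png

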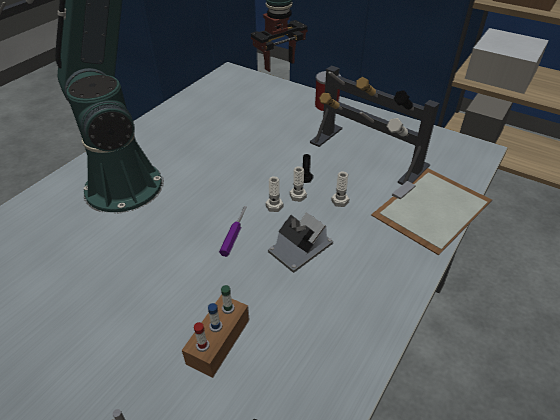

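View pics/top0.png

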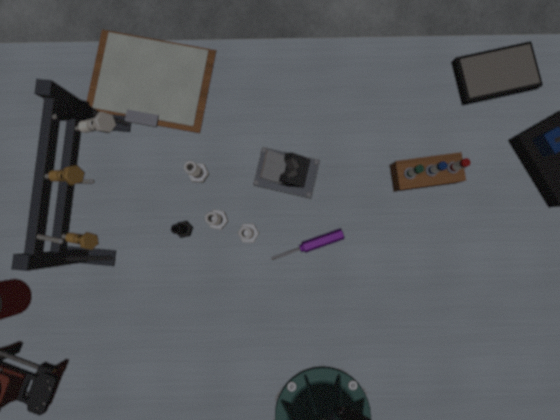

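```bash
python3 - <<'E'
from h import *
import pickle
t=pickle.load(open("top0.pkl","rb")); s=pickle.load(open("scene0.pkl","rb"))
for nm,d in (("top",t),("scene",s)):
    P=cloud(d); print(nm)
    m=((P[...,2]>0.008)&(P[...,0]>0.3)&(P[...,0]<0.9)&(abs(P[...,1])<0.42)).astype(np.uint8)
    n,L,st,c=cv2.connectedComponentsWithStats(m)
    for i in range(1,n):
        if st[i,4]<30: continue
        q=P[L==i]; zt=np.nanmax(q[:,2]); up=q[q[:,2]>zt-0.006]
        print(st[i],"min",q.min(0).round(3),"max",q.max(0).round(3),"topc",np.median(up,0).round(4),(up.max(0)+up.min(0))[:2]/2,len(up))
save(t,"t_crop.png",(160,130,480,270),2.5)
save(s,"s_crop.png",(170,150,370,390),2.4)
P=cloud(t); z=P[...,2][150:195:3,250:325:4]; print((z*1000).round(0).astype(int))
E
```

```text
top
[ 452   51   33   54 1344] min [ 0.765 -0.42   0.008] max [ 0.893 -0.35   0.038] topc [ 0.8334 -0.3951  0.033 ] [ 0.82968472 -0.38587152] 547
[149 112  12  15 107] min [0.722 0.393 0.008] max [0.758 0.42  0.017] topc [0.7387 0.4098 0.0133] [0.73878437 0.40864272] 88
[ 253  147   67   51 2353] min [ 0.535 -0.006  0.008] max [0.664 0.16  0.105] topc [0.5832 0.0695 0.1015] [0.59763857 0.07142139] 80
[ 390  152   81   39 2255] min [ 0.547 -0.351  0.008] max [ 0.633 -0.184  0.14 ] topc [ 0.5908 -0.267   0.1355] [ 0.58998164 -0.26726257] 144
[184 160  25  22 381] min [0.579 0.272 0.008] max [0.625 0.321 0.112] topc [0.6087 0.3008 0.1066] [0.60223951 0.29765267] 19
[205 209  23  20 339] min [0.462 0.225 0.009] max [0.509 0.27  0.108] topc [0.4855 0.2498 0.1039] [0.48443552 0.25013417] 84
[171 220  22  18 275] min [0.441 0.313 0.009] max [0.483 0.35  0.094] topc [0.4622 0.3326 0.0898] [0.46236607 0.3339914 ] 45
[238 223  21  19 302] min [0.428 0.149 0.01 ] max [0.473 0.199 0.11 ] topc [0.4479 0.1736 0.105 ] [0.44919362 0.17464322] 37
[271 228  74  32 642] min [ 0.383 -0.063  0.009] max [
[... 6691 characters left out ...]
   13
                    10                   10                    9
                    14                   20                   37
                    14                   -2                   -3
                     0]
 [                   0                    0                    2
                    -4                    2                    0
                    -1                    1                   -1
                    12                   12                   12
                    11                   13                    8
                    10                    1                   -3
                     1]]<stdin>:14: RuntimeWarning: invalid value encountered in cast
```

View pics/t_crop.png

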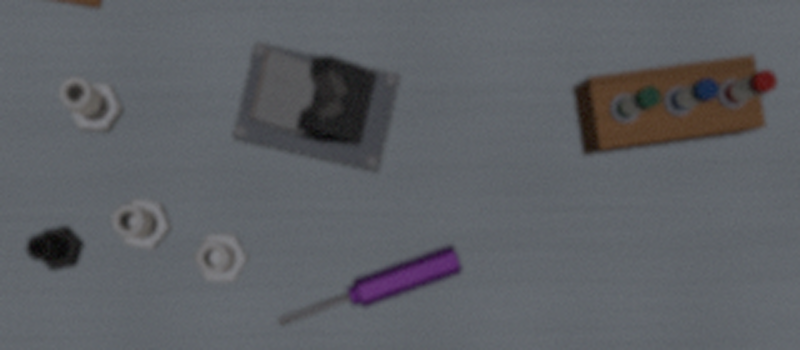

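View pics/s_crop.png

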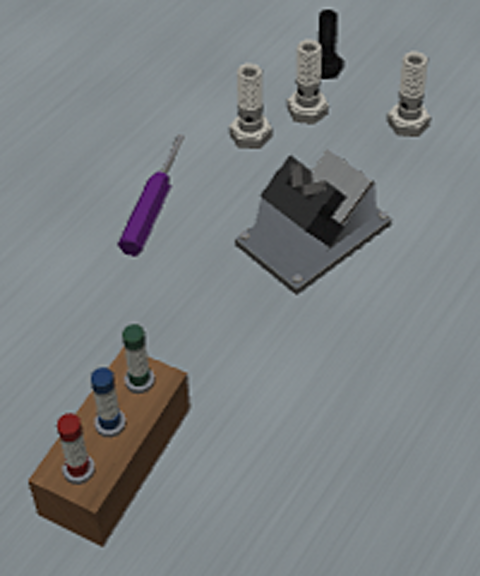

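The target bolt is the one at crop (95,105), about (0.60, 0.30) in the world. The V-block opens towards the robot's left, its heel on the +y side. Green is the left-most gauge in the stand, at crop (648,97) in the top view. Next I'll fit the fixtures.

```bash
cat >> h.py <<'E'
def rect(q):
    c,wh,a=cv2.minAreaRect((q[:,:2]*1000).astype(np.float32)); return np.array(c).round(1),np.array(wh).round(1),round(a,2)
E
python3 - <<'E'
from h import *
import pickle
D=[pickle.load(open(n+"0.pkl","rb")) for n in ("top","scene")]
def box(P,lo,hi): return P[np.all((P>lo)&(P<hi),-1)]
allp=[]
for d in D+[None]:
    P=cloud(d).reshape(-1,3) if d is not None else np.vstack(allp); 
    if d is not None: allp.append(P)
    print("plate",rect(box(P,[.5,-.03,.007],[.7,.18,.018])),"stand",rect(box(P,[.5,-.38,.05],[.7,-.15,.065])))
    b=box(P,[.57,.26,.012],[.64,.33,.12]);print("bolt head",rect(b[b[:,2]<.03]),"top",rect(b[b[:,2]>.09]))
    # V faces: plane normals
    q=box(P,[.56,.075,.045],[.64,.13,.08]); A=np.c_[q[:,:2],np.ones(len(q))]
    for _ in range(3):
        k=np.linalg.lstsq(A,q[:,2],rcond=None)[0]; m=abs(A@k-q[:,2])<.004; A,q=A[m],q[m]
    n=np.r_[-k[:2],1]; n/=np.linalg.norm(n); print("heel tilt",np.degrees(np.arccos(n[2])).round(1),"lean az",np.degrees(np.arctan2(n[1],n[0])).round(1),len(q), "k",k.round(4))
for d in D:
    P=cloud(d); px=cv2.cvtColor(d["pixels"],cv2.COLOR_RGB2HSV); 
    g=(P[...,2]>.118)&(P[...,2]<.15)&(P[...,1]<-.15)&(P[...,1]>-.38)&(P[...,0]>.5)&(P[...,0]<.7)
    n,L,st,c=cv2.connectedComponentsWithStats(g.astype(np.uint8))
    for i in range(1,n):
        if st[i,4]>8: q=P[L==i]; t=q[q[:,2]>.128]; print(d["pixels"][L==i].mean(0).round(0),c[i].round(1),st[i,4],((q.max(0)+q.min(0))/2).round(4),t.mean(0).round(4))
E
```

```text
plate (array([599.1,  76.3]), array([149.9, 100.2]), 75.78) stand (array([ 590.8, -267.7]), array([ 70.5, 161.7]), 6.66)
bolt head (array([599.9, 294.5]), array([39.4, 49.9]), 47.01) top (array([602.1, 296.4]), array([28.3, 29.2]), 88.41)
heel tilt 28.4 lean az -104.0 320 k [ 0.1306  0.5254 -0.0743]
plate (array([600.9,  77.2]), array([151.7, 101.3]), 75.27) stand (array([ 590.7, -266.5]), array([ 72.4, 161.7]), 6.68)
bolt head (array([606.2, 294.2]), array([50.5, 40.3]), 23.55) top (array([603.7, 297.4]), array([26.2, 30.3]), 28.28)
heel tilt 32.9 lean az -104.0 235 k [ 0.1568  0.6288 -0.1023]
plate (array([600.2,  76.8]), array([151.5, 101.9]), 76.1) stand (array([ 590.7, -267.2]), array([ 72.4, 162.9]), 6.68)
bolt head (array([602.3, 296.1]), array([48.4, 49.4]), 77.3) top (array([602.2, 296.8]), array([29.5, 30.5]), 27.16)
heel tilt 29.3 lean az -103.6 546 k [ 0.1314  0.5445 -0.0769]
[77. 37. 36.] [464.8 162.3] 86 [ 0.5961 -0.3185  0.1286] [ 0.596  -0.3179  0.1343]
[35. 42. 60.] [441.6 165.3] 84 [ 0.5896 -0.2674  0.129 ] [ 0.5902 -0.2662  0.1345]
[42. 51. 41.] [418.8 168.4] 84 [ 0.5842 -0.2162  0.1283] [ 0.5843 -0.2151  0.1341]
[43. 63. 52.] [225.6 290.3] 92 [ 0.5853 -0.2148  0.1283] [ 0.5862 -0.2162  0.1344]
[37. 52. 74.] [212.6 308.6] 102 [ 0.5906 -0.2668  0.1281] [ 0.5922 -0.2673  0.1344]
[93. 33. 31.] [198.8 328.1] 105 [ 0.5977 -0.318   0.1284] [ 0.5983 -0.3191  0.1345]
```

Request:
move_arm(
  moves=[
    [[-0.68,-1,0,0,1],[-0.68,-1,0,0,1],[-0.68,-1,0,0,1],[-0.68,-1,0,0,1],[-0.68,-1,0,0,1],[-0.68,-1,0,0,1],[-0.68,-1,0,0,1],[-0.68,-1,0,0,1],[-1,0.3,0,0,1],[-1,0.3,0,0,1],[-1,0.3,0,0,1],[-1,0.3,0,0,1],[-1,0.3,0,0,1],[-1,0.3,0,0,1],[-1,0.3,0,0,1],[-1,0.3,0,0,1],[-1,0.3,0,0,1],[-1,0.3,0,0,1],[-1,0.3,0,0,1],[-1,0.3,0,0,1]],
  ],
)

```text
clock: 2.15
eef_pos: [0.5851, 0.2979, 0.4041]
orientation: [0.185, 0.983, -0.0, -0.0]
ft_force: [0.1, 0.4, -0.2]
opening: 0.0875
gripper_force: 0.0
```

Request:
move_arm(
  moves=[
    [[0,0,0,1,1],[0,0,0,1,1],[0,0,0,1,1],[0,0,0,1,1],[0,0,0,1,1],[0,0,0,1,1],[0,0,0,1,1],[0,0,0,1,1],[0,0,0,1,1],[0,0,0,1,1],[0,0,0,1,1],[0,0,0,1,1],[0,0,0,1,1],[0,0,0,1,1],[0,0,0,1,1],[0,0,0,1,1],[0,0,0,1,1],[0,0,0,1,1],[0,0,0,1,1],[0,0,0,1,1]],
  ],
)

```text
clock: 4.15
eef_pos: [0.5841, 0.2981, 0.4042]
orientation: [0.774, 0.633, -0.0, -0.0]
ft_force: [0.4, 0.6, 0.1]
opening: 0.0879
gripper_force: 0.0
```

```bash
cat >> h.py <<'E'
def rel(target):
    s=state(); M=R.from_quat(s["orientation"]).as_matrix()
    print("t",s["clock"],"pos",s["eef_pos"].round(4),"az",np.degrees(np.arctan2(M[1,0],M[0,0])).round(2),"tilt",np.degrees(np.arccos(-M[2,2])).round(2),"F",s["ft_force"].round(1),"op",round(s["opening"],4),"gf",round(s["gripper_force"],1),"units to target",(M.T@(np.array(target)-s["eef_pos"])/.025).round(2))
E
python3 - <<'E'
from h import *
rel([.6025,.2968,.088+.1633])
d=grab("wrist"); save(d,"w1.png")
P=cloud(d).reshape(-1,3); b=P[np.all((P>[.56,.25,.09])&(P<[.65,.34,.12]),-1)]; print(rect(b),len(b))
E
```

```text
t 4.15 pos [0.5841 0.2981 0.4042] az 78.53 tilt 0.06 F [0.4 0.6 0.1] op 0.0879 gf 0.0 units to target [0.1  0.74 6.11]
(array([601.1, 298.6]), array([29.1, 28.7]), 78.64) 631
```

View pics/w1.png

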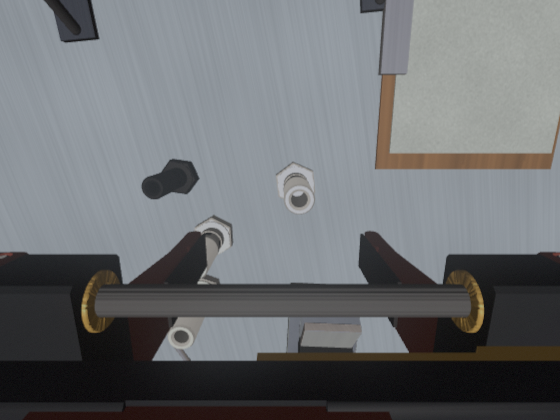

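Request:
move_arm(
  moves=[
    [[0.04,0.3,0.3,0.63,1],[0.04,0.2,0.6,0,1],[0.04,0.2,0.8,0,1],[0,0,1,0,1],[0,0,1,0,1],[0,0,1,0,1],[0,0,0.8,0,1],[0,0,0.4,0,1],[0,0,0.21,0,1],[0,0,0,0,0.4],[0,0,0,0,0],[0,0,0,0,0],[0,0,0,0,0],[0,0,0,0,0],[0,0,0,0,0],[0,0,0,0,0]],
  ],
  squeeze=10,
)

```text
clock: 5.8
eef_pos: [0.602, 0.2972, 0.252]
orientation: [0.787, 0.617, 0.0, 0.0]
ft_force: [-0.2, 0.7, 1.2]
opening: 0.0355
gripper_force: 0.0
```

```bash
python3 - <<'E'
from h import *
rel([.6018,.2977,.088+.1633])
a,h=.0245,.088; r0=np.array([a,h])
p=r0
for t in range(5,41,5):
    t=np.radians(t); n=np.array([a*np.cos(t)-h*np.sin(t),a*np.sin(t)+h*np.cos(t)]); print(round(np.degrees(t)),((n-p)/.025).round(3),(n-r0).round(4)); p=n
E
```

```text
t 5.8 pos [0.602  0.2972 0.252 ] az 76.18 tilt 0.01 F [-0.2  0.7  1.2] op 0.0355 gf 0.0 units to target [ 0.02 -0.01  0.03]
5 [-0.311  0.072] [-0.0078  0.0018]
10 [-0.316  0.045] [-0.0157  0.0029]
15 [-0.318  0.017] [-0.0236  0.0033]
20 [-0.319 -0.011] [-0.0316  0.0031]
25 [-0.316 -0.039] [-0.0395  0.0021]
30 [-0.312 -0.066] [-0.0473  0.0005]
35 [-0.305 -0.093] [-0.0549 -0.0019]
40 [-0.296 -0.119] [-0.0623 -0.0048]
```

Request:
move_arm(
  moves=[
    [[0,0,0.02,0,0],[0,0,0,0,0],[0,0,0,0,0],[0,0,0,0,0],[0,0,0,0,0],[-0.155,0,-0.04,0,0],[-0.155,0,-0.03,0,0],[-0.158,0,-0.025,0,0],[-0.158,0,-0.02,0,0],[-0.159,0,-0.01,0,0],[-0.159,0,-0.005,0,0],[-0.159,0,0.005,0,0],[-0.159,0,0.01,0,0],[0,0,0,0,0]],
  ],
)

```text
clock: 7.2
eef_pos: [0.5942, 0.2659, 0.2542]
orientation: [0.787, 0.617, -0.0, 0.0]
ft_force: [-0.2, -1.1, -5.8]
opening: 0.0294
gripper_force: 10.0
```

```bash
python3 - <<'E'
from h import *
rel([.6018,.2977,.088+.1633])
d=grab("scene"); save(d,"s2.png",(290,140,390,250),5)
d=grab("top");P=cloud(d).reshape(-1,3)
E
```

```text
t 7.2 pos [0.5942 0.2659 0.2542] az 76.16 tilt 0.04 F [-0.2 -1.1 -5.8] op 0.0294 gf 10.0 units to target [ 1.31 -0.01  0.11]
```

View pics/s2.png

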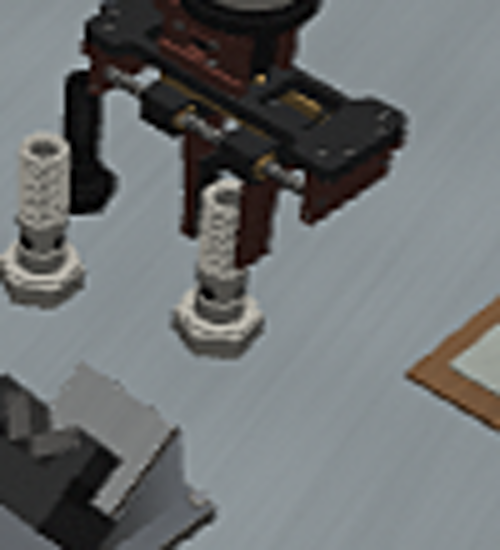

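Request:
move_arm(
  moves=[
    [[0,0,0.08,0,0],[0,0,0.06,0,0],[0,0,0,0,0],[0,0,0,0,0]],
  ],
  squeeze=6,
)

```text
clock: 7.7
eef_pos: [0.5946, 0.2669, 0.2514]
orientation: [0.787, 0.617, 0.001, 0.0]
ft_force: [-1.6, 2.3, 2.1]
opening: 0.0292
gripper_force: 6.0
```

Request:
move_arm(
  moves=[
    [[-0.155,0,-0.01,0,0],[-0.155,0,-0.01,0,0],[-0.158,0,-0.01,0,0],[-0.158,0,-0.01,0,0],[0,0,0,0,0]],
  ],
)

```text
clock: 8.2
eef_pos: [0.591, 0.251, 0.2527]
orientation: [0.787, 0.617, 0.001, 0.0]
ft_force: [-2.2, 2.8, 4.6]
opening: 0.0298
gripper_force: 6.0
```

```bash
cat >> h.py <<'E'
def axis(d,lo,hi,show=True):
    "bright pixels' cloud inside box: principal axis"
    P=cloud(d); c=d["pixels"].astype(int); m=np.all((P>lo)&(P<hi),-1); q=P[m]
    return q
E
python3 - <<'E'
from h import *
rel([.6018,.2977,.088+.1633])
d=grab("scene"); save(d,"s3.png",(310,140,390,230),5)
P=cloud(d); q=P[np.all((P>[.54,.2,.004])&(P<[.66,.33,.11]),-1)]
xh=np.array([.2419,.9703]); w=q[:,:2]-[.6,.0768]; 
for z0 in range(4,110,10):
    m=(q[:,2]*1000>z0)&(q[:,2]*1000<z0+10); 
    if m.sum(): a=w[m]@xh*1000; b=w[m]@[-xh[1],xh[0]]*1000; print(z0,m.sum(),a.min().round(),a.max().round(),b.min().round(),b.max().round())
E
```

```text
t 8.2 pos [0.591  0.251  0.2527] az 76.15 tilt 0.09 F [-2.2  2.8  4.6] op 0.0298 gf 6.0 units to target [ 1.92 -0.03  0.06]
4 76 114.0 251.0 -21.0 100.0
14 81 157.0 202.0 22.0 71.0
24 46 164.0 207.0 24.0 68.0
34 29 164.0 189.0 34.0 61.0
44 16 162.0 183.0 33.0 50.0
54 20 161.0 180.0 33.0 55.0
64 19 157.0 167.0 25.0 69.0
74 53 155.0 183.0 24.0 70.0
84 43 156.0 181.0 22.0 72.0
94 59 154.0 181.0 22.0 74.0
104 50 156.0 180.0 22.0 72.0
```

Request:
move_arm(
  moves=[
    [[-0.159,0,-0.008,0,0],[-0.159,0,-0.004,0,0],[-0.159,0,0.004,0,0],[-0.159,0,0.008,0,0],[-0.158,0,0.018,0,0],[-0.158,0,0.02,0,0],[-0.156,0,0.03,0,0],[-0.156,0,0.035,0,0],[-0.153,0,0.045,0,0],[-0.153,0,0.05,0,0],[0,0,0,0,0],[0,0,0,0,0]],
  ],
)

```text
clock: 9.45
eef_pos: [0.5812, 0.213, 0.2466]
orientation: [0.787, 0.617, -0.0, 0.0]
ft_force: [-0.5, 0.3, 0.3]
opening: 0.0293
gripper_force: 6.0
```

```bash
python3 - <<'E'
from h import *
rel([.6018,.2977,.088+.1633])
d=grab("scene"); save(d,"s4.png",(290,140,390,240),6)
P=cloud(d); q=P[np.all((P>[.54,.15,.004])&(P<[.66,.33,.13]),-1)]
xh=np.array([.2419,.9703]); w=q[:,:2]-[.6,.0768]; 
for z0 in range(4,110,10):
    m=(q[:,2]*1000>z0)&(q[:,2]*1000<z0+10); 
    if m.sum(): a=w[m]@xh*1000; b=w[m]@[-xh[1],xh[0]]*1000; print(z0,m.sum(),a.min().round(),a.max().round(),b.min().round(),b.max().round())
E
```

```text
t 9.45 pos [0.5812 0.213  0.2466] az 76.17 tilt 0.04 F [-0.5  0.3  0.3] op 0.0293 gf 6.0 units to target [ 3.49 -0.01 -0.19]
4 44 108.0 251.0 -24.0 101.0
14 42 150.0 184.0 25.0 67.0
24 44 153.0 191.0 25.0 47.0
34 52 149.0 195.0 26.0 56.0
44 19 140.0 189.0 33.0 51.0
54 8 134.0 166.0 36.0 50.0
64 31 116.0 160.0 25.0 70.0
74 45 116.0 141.0 24.0 74.0
84 42 112.0 142.0 24.0 73.0
94 74 111.0 139.0 23.0 73.0
104 46 117.0 142.0 21.0 74.0
```

View pics/s4.png

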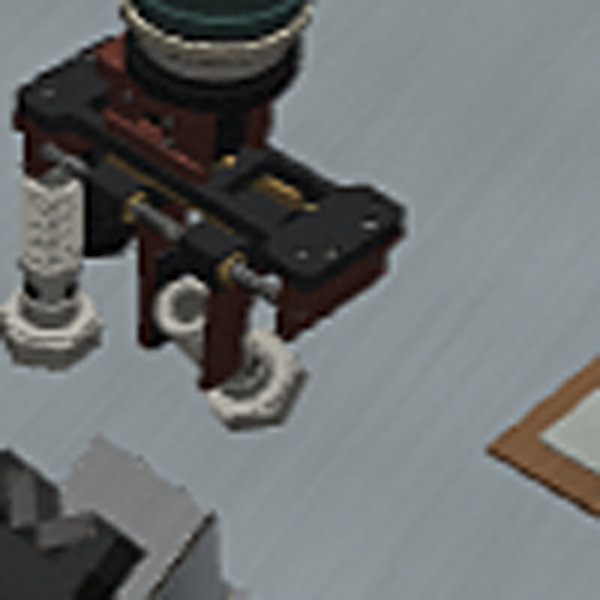

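Request:
move_arm(
  moves=[
    [[0,0,0,0,0],[0,0,0,0,0],[0,0,-0.05,0,0],[0,0,-0.2,0,0],[0,0,-0.5,0,0],[0,0,-0.8,0,0],[0,0,-0.8,0,0],[0,0,-0.8,0,0],[0,0,-0.6,0,0],[0,0,-0.25,0,0],[0,0,0,0,0],[0,0,0,0,0]],
  ],
  squeeze=50,
)

```text
clock: 10.7
eef_pos: [0.5809, 0.2131, 0.3464]
orientation: [0.787, 0.617, -0.001, -0.0]
ft_force: [0.0, -0.5, -5.6]
opening: 0.0293
gripper_force: 50.0
```

```bash
python3 - <<'E'
from h import *
import pickle
s=state(); rel(s["eef_pos"])
M=R.from_quat(s["orientation"]).as_matrix(); g=s["eef_pos"]+M[:,2]*.1633
out=[]
for n in ("scene","top","wrist"):
    d=grab(n); pickle.dump((d,g,M),open(n+"5.pkl","wb"))
    c=d["pixels"].astype(int); P=cloud(d)
    L=(P-g)@M  # tool axes about grasp point
    L[...,2]*=-1 # up
    m=(abs(L[...,1])<.0125)&(abs(L[...,0])<.1)&(L[...,2]>-.1)&(L[...,2]<.03)&(c.min(-1)>55)
    q=L[m]*1000
    print(n,m.sum(), d["range_z"].shape)
    # bin along 35deg axis
    for th in (35,):
        t=np.radians(th); a=np.array([-np.sin(t),0,np.cos(t)]); b=np.array([np.cos(t),0,np.sin(t)])
        za=q@a; xb=q@b
        for k in range(-100,40,10):
            mm=(za>k)&(za<k+10)
            if mm.sum()>3: print(k,mm.sum(),np.percentile(xb[mm],[2,50,98]).round(1),q[mm,1].mean().round(1))
    save(d,n+"5.png",None,1)
E
```

```text
t 10.7 pos [0.5809 0.2131 0.3464] az 76.18 tilt 0.06 F [ 0.  -0.5 -5.6] op 0.0293 gf 50.0 units to target [0. 0. 0.]
scene 152 (420, 560)
-80 17 [-19.2  17.7  29. ] 3.8
-70 33 [-16.9 -10.6  27.2] 2.7
-60 10 [-9.2 -3.3 19.2] 8.3
-20 5 [-9.  -7.5 11.1] -1.0
-10 9 [-7.7  6.  12.1] -1.5
0 19 [-7.5  5.2 14.6] -0.7
10 51 [-6.   3.4 19.2] -1.7
top 0 (420, 560)
wrist 7310 (420, 560)
-90 243 [21.8 25.1 28.2] 0.2
-80 499 [21.  24.6 28.1] -0.3
-70 814 [11.2 17.4 24.2] -0.1
-60 518 [ 9.2 15.6 17.9] 0.0
-50 418 [ 9.7 15.7 17.7] 0.0
-40 618 [11.3 16.4 18.5] 0.1
-30 621 [10.9 16.4 18.5] -0.0
-20 755 [10.6 16.6 18.7] 0.1
-10 804 [11.2 16.9 18.9] 0.1
0 1092 [-3.8 16.9 19.2] 0.2
10 928 [10.5 16.6 19.4] 0.2
```

View pics/wrist5.png

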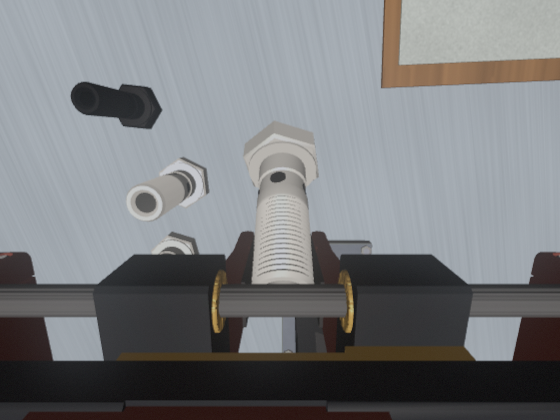

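```bash
cat >> h.py <<'E'
VO=np.array([.6073,.1059,.06]); AZ=np.radians(76); XH=np.array([np.cos(AZ),np.sin(AZ),0]); T35=np.radians(35)
ZV=-np.sin(T35)*XH+[0,0,np.cos(T35)]; XV=np.cos(T35)*XH+[0,0,np.sin(T35)]; YV=np.cross(ZV,XV)
def fitaxis(d,g,M,th0,r,zr,wy=.003,rows=30):
    "generator line of a cylinder facing the wrist cam; returns tilt deg, axis offset b at grasp (mm, in the fitted frame), q in axis frame"
    L=(cloud(d)-g)@M*1000; L[...,2]*=-1; q=L[(abs(L[...,1])<wy*1000)&(abs(L[...,2])<150)]
    th=th0
    for _ in range(6):
        t=np.radians(th); a=np.array([-np.sin(t),0,np.cos(t)]); b=np.array([np.cos(t),0,np.sin(t)])
        za,xb=q@a,q@b; m=(za>zr[0])&(za<zr[1])&(xb>r-8)&(xb<r+10)
        k=np.polyfit(za[m],xb[m],1); e=xb-np.polyval(k,za); m&=abs(e)<2; k=np.polyfit(za[m],xb[m],1); th-=np.degrees(np.arctan(k[0]))
    return th,k[1]-r,za,xb,m.sum()
E
python3 - <<'E'
from h import *
import pickle
d,g,M=pickle.load(open("wrist5.pkl","rb"))
th,off,za,xb,n=fitaxis(d,g,M,33.5,15,(-50,0)); print(th,off,n)
for k in range(-100,30,3):
    mm=(za>k)&(za<k+3)&(abs(xb-20)<15); 
    if mm.sum(): print(k,mm.sum(),np.percentile(xb[mm],[0,50,100]).round(1))
E
```

```text
33.70659441995161 3.2398127376385766 815
-88 13 [27.3 28.1 29.2]
-85 24 [27.  28.2 29.6]
-82 27 [27.1 28.4 30.4]
-79 30 [26.9 28.3 29.9]
-76 28 [27.1 28.3 29.4]
-73 63 [17.9 27.4 29.6]
-70 123 [18.1 22.4 27.7]
-67 37 [17.7 18.8 24. ]
-64 28 [17.9 18.8 19.5]
-61 34 [17.8 18.9 19.5]
-58 31 [16.7 18.5 19.3]
-55 48 [16.6 18.1 19.4]
-52 30 [16.5 17.8 18.9]
-49 36 [16.8 17.9 19.5]
-46 38 [17.3 18.  18.8]
-43 26 [17.  17.9 18.8]
-40 45 [17.6 18.7 19.5]
-37 37 [17.5 18.9 19.7]
-34 50 [17.2 18.4 19.8]
-31 43 [16.8 18.3 19.3]
-28 43 [16.7 18.4 19.2]
-25 54 [17.2 18.3 19.5]
-22 56 [17.  18.1 19.6]
-19 51 [17.2 18.2 19.5]
-16 60 [16.5 18.1 19.2]
-13 52 [17.3 18.4 19.2]
-10 65 [17.1 18.2 19.8]
-7 69 [17.1 18.1 19.5]
-4 67 [16.8 18.2 19.6]
-1 71 [16.7 18.1 19.4]
2 66 [16.8 18.3 19.8]
5 68 [17.1 18.1 19.8]
8 74 [16.5 18.2 20.2]
11 73 [16.7 18.2 19.4]
14 124 [13.1 17.9 19.6]
17 14 [15.4 16.4 18.1]
```

```bash
python3 - <<'E'
from h import *
gn=VO+.089*ZV-.0032*XV; up=np.array([0,0,.1633])
for x,z in ((.04,.004),(0.006,.004),(.0,.004),(0,0)): print(x,z); rel(gn+x*XV+z*ZV+up)
print(XV,ZV)
E
```

```text
0.04 0.004
t 10.85 pos [0.5809 0.2131 0.3457] az 76.18 tilt 0.12 F [ 0.  -0.1 -6.1] op 0.0289 gf 50.0 units to target [-4.84  2.05  1.01]
0.006 0.004
t 10.85 pos [0.5809 0.2131 0.3457] az 76.18 tilt 0.12 F [ 0.  -0.1 -6.1] op 0.0289 gf 50.0 units to target [-5.95  2.05  1.79]
0.0 0.004
t 10.85 pos [0.5809 0.2131 0.3457] az 76.18 tilt 0.12 F [ 0.  -0.1 -6.1] op 0.0289 gf 50.0 units to target [-6.15  2.05  1.93]
0 0
t 10.85 pos [0.5809 0.2131 0.3457] az 76.18 tilt 0.12 F [ 0.  -0.1 -6.1] op 0.0289 gf 50.0 units to target [-6.06  2.05  2.06]
[0.19817082 0.79481973 0.57357644] [-0.1387607  -0.55653876  0.81915204]
```

Request:
move_arm(
  moves=[
    [[-0.25,0.1,0,-0.04,0],[-0.5,0.21,0,0,0],[-0.6,0.26,0,0,0],[-0.6,0.26,0,0,0],[-0.6,0.26,0,0,0],[-0.6,0.26,0,0,0],[-0.6,0.26,0,0,0],[-0.55,0.22,0,0,0],[-0.35,0.14,0,0,0],[-0.19,0.08,0.1,0,0],[0,0,0.2,0,0],[0,0,0.2,0,0],[0,0,0.2,0,0],[0,0,0.1,0,0],[0,0,0,0,0]],
  ],
)

```text
clock: 12.35
eef_pos: [0.6022, 0.084, 0.3261]
orientation: [0.786, 0.618, -0.001, -0.0]
ft_force: [0.3, 0.1, -5.9]
opening: 0.0284
gripper_force: 50.0
```

```bash
python3 - <<'E'
from h import *
gn=VO+.089*ZV-.0032*XV; up=np.array([0,0,.1633])
rel(gn+.04*XV+.004*ZV+up)
s=state();M=R.from_quat(s["orientation"]).as_matrix(); g=s["eef_pos"]+M[:,2]*.1633
d=grab("wrist"); print(fitaxis(d,g,M,33.5,15,(-50,0))[:2])
s_=grab("scene"); im=s_["pixels"][180:290,250:370,::-1]; w=d["pixels"][:,130:430,::-1]
a=cv2.resize(im,(480,440),interpolation=cv2.INTER_CUBIC); b=cv2.resize(w,(314,440)); cv2.imwrite("pics/c6.png",np.hstack([a,b]))
for dd,nm in ((d,"wrist"),(s_,"scene")):
    Q=(cloud(dd)-VO); q=np.stack([Q@XV,Q@YV,Q@ZV],-1)*1000
    m=(abs(q[...,1])<30)&(q[...,0]>-58)&(q[...,0]<10)&(abs(q[...,2])<8); print(nm,"heel z",np.median(q[m][:,2]) if m.sum() else None,m.sum())
    for e in (0,1):
        pass
    v=(q[...,2]>30)&(q[...,2]<54)&(abs(q[...,1])<33)&(q[...,0]<2)&(q[...,0]>-40); w=q[v]
    for y in range(-32,32,4):
        k=(w[:,1]>y)&(w[:,1]<y+4)
        if k.sum()>3: print(y+2,k.sum(),np.median(w[k,0]).round(1),end=" | ")
    print()
E
```

```text
t 12.35 pos [0.6022 0.084  0.3261] az 76.37 tilt 0.08 F [ 0.3  0.1 -5.9] op 0.0284 gf 50.0 units to target [-0.03 -0.01  0.22]
(np.float64(33.556978723405685), np.float64(3.746433736997414))
wrist heel z -0.1329919268638251 641
-30 73 -3.7 | -26 68 -3.6 | -22 53 -3.6 | 18 10 -3.6 | 22 77 -3.7 | 26 74 -3.6 | 30 95 -3.7 | 
scene heel z -0.3905427996295956 126
-30 10 -19.6 | -26 9 -25.3 | -18 4 -24.5 | -14 9 -23.8 | -10 8 -26.8 | -6 5 -27.3 | 2 8 -26.5 | 6 11 -19.6 | 10 12 -15.2 | 14 11 -7.7 | 18 8 -6.3 | 22 11 -25.7 | 30 6 -23.8 |
```

View pics/c6.png

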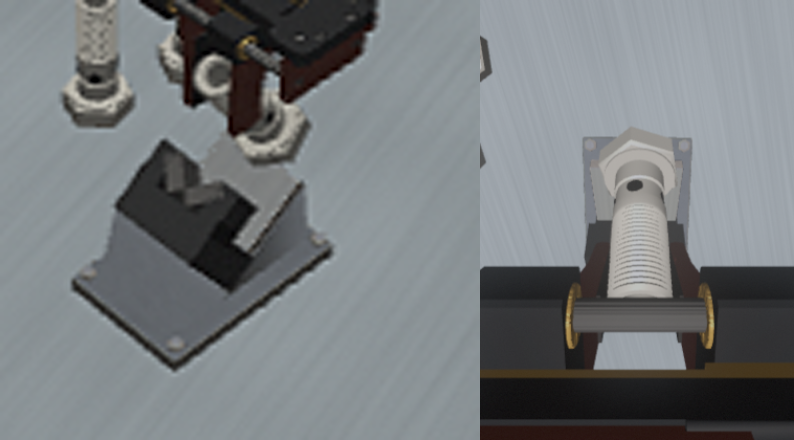

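Request:
move_arm(
  moves=[
    [[-0.01,0,0.11,0.09,0],[-0.02,0,0.11,0,0],[-0.16,0,0.115,0,0],[-0.165,0,0.115,0,0],[-0.165,0,0.115,0,0],[-0.165,0,0.115,0,0],[-0.165,0,0.115,0,0],[-0.165,0,0.115,0,0],[-0.165,0,0.115,0,0],[0,0,0,0,0],[0,0,0,0,0]],
  ],
)

```text
clock: 13.55
eef_pos: [0.5952, 0.0548, 0.3007]
orientation: [0.788, 0.615, -0.0, -0.0]
ft_force: [1.3, 0.7, -12.4]
opening: 0.0288
gripper_force: 50.0
```

```bash
python3 - <<'E'
from h import *
gn=VO+.089*ZV-.0034*XV; up=np.array([0,0,.1633])
s=state();M=R.from_quat(s["orientation"]).as_matrix(); g=s["eef_pos"]+M[:,2]*.1633
rel(gn+up); e=g-gn; print("xv,yv,zv offset mm",(np.array([e@XV,e@YV,e@ZV])*1000).round(1))
d=grab("wrist"); print(fitaxis(d,g,M,33.5,15,(-50,0))[:2])
E
```

```text
t 13.55 pos [0.5952 0.0548 0.3007] az 75.97 tilt 0.04 F [  1.3   0.7 -12.4] op 0.0288 gf 50.0 units to target [-0.05 -0.03  0.26]
xv,yv,zv offset mm [ 4.7 -0.5  4.5]
(np.float64(33.32851659062115), np.float64(3.788692142023134))
```

Request:
move_arm(
  moves=[
    [[0.025,0,0.035,0,0],[0.025,0,0.035,0,0],[0,0,0,0,0]],
  ],
)

```text
clock: 13.9
eef_pos: [0.5958, 0.0563, 0.2997]
orientation: [0.788, 0.616, 0.0, 0.0]
ft_force: [0.5, -0.1, -6.2]
opening: 0.0291
gripper_force: 50.0
```

```bash
cat >> h.py <<'E'
def rep(gn):
    s=state();M=R.from_quat(s["orientation"]).as_matrix(); g=s["eef_pos"]+M[:,2]*.1633
    e=g-gn; print("t",s["clock"],"F",s["ft_force"].round(1),"T",s["wrist_torque"].round(2),"gf",s["gripper_force"],"xyz_v off mm",(np.array([e@XV,e@YV,e@ZV])*1000).round(1)); return g,M
E
python3 - <<'E'
from h import *
g,M=rep(VO+.089*ZV-.0034*XV)
d=grab("wrist"); th,off,za,xb,n=fitaxis(d,g,M,33.5,15,(-50,0)); print(th,off)
for k in range(-76,-56,2):
    mm=(za>k)&(za<k+2)&(abs(xb-20)<15); 
    if mm.sum(): print(k,mm.sum(),np.percentile(xb[mm],[0,50,100]).round(1))
E
```

```text
t 13.9 F [ 0.5 -0.1 -6.2] T [-0.24  0.11  0.03] gf 49.99188423156738 xyz_v off mm [ 5.5 -0.9  2.8]
33.65665735976775 3.727803803803969
-76 17 [28.1 29.1 30.7]
-74 20 [28.1 29.2 30.2]
-72 40 [25.8 28.2 30.3]
-70 69 [18.8 25.8 29.1]
-68 77 [18.7 22.1 26.8]
-66 21 [18.6 19.2 20. ]
-64 14 [18.5 19.1 19.7]
-62 22 [18.6 19.1 20.2]
-60 18 [18.5 19.2 20.6]
-58 23 [18.6 19.4 20.2]
```

Request:
move_arm(
  moves=[
    [[-0.036,-0.01,0.042,0,0],[-0.036,-0.01,0.042,0,0],[-0.036,0,0.042,0,0],[0,0,0,0,0]],
  ],
)

```text
clock: 14.35
eef_pos: [0.5943, 0.0539, 0.2964]
orientation: [0.788, 0.615, 0.0, -0.0]
ft_force: [-0.7, 3.2, -3.3]
opening: 0.0294
gripper_force: 50.0
```

```bash
python3 - <<'E'
from h import *
g,M=rep(VO+.089*ZV-.0034*XV)
E
```

```text
t 14.35 F [-0.7  3.2 -3.3] T [0.31 0.28 0.14] gf 49.991879761219025 xyz_v off mm [1.5 0.1 1.5]
```

Request:
move_arm(
  moves=[
    [[0.01,0,0.025,0,0],[0.01,0,0.025,0,0],[0,0,0,0,0],[0,0,0,0,0]],
  ],
)

```text
clock: 14.75
eef_pos: [0.5944, 0.0543, 0.2951]
orientation: [0.788, 0.616, -0.0, -0.0]
ft_force: [-3.0, 2.9, -1.0]
opening: 0.029
gripper_force: 50.0
```

```bash
python3 - <<'E'
from h import *
g,M=rep(VO+.089*ZV-.0034*XV)
d=grab("wrist"); th,off,za,xb,n=fitaxis(d,g,M,33.5,15,(-50,0)); print(th,off)
E
```

```text
t 14.75 F [-3.   2.9 -1. ] T [0.52 0.65 0.23] gf 49.99619007110596 xyz_v off mm [1.  0.2 0.3]
34.15123081976431 3.799847257201737
```

Request:
move_arm(
  moves=[
    [[-0.02,0,0.02,0,0],[-0.013,0,0.015,0,0],[0,0,0,0,0],[0,0,0,0,0]],
  ],
  squeeze=15,
)

```text
clock: 15.2
eef_pos: [0.5943, 0.0536, 0.2945]
orientation: [0.788, 0.615, 0.0, -0.0]
ft_force: [-5.0, 3.9, 2.3]
opening: 0.0299
gripper_force: 15.0
```

Request:
move_arm(
  moves=[
    [[0,0,0,0,0],[0,0,0,0,0],[0,0,0,0,0]],
  ],
  squeeze=4,
)

```text
clock: 15.5
eef_pos: [0.5945, 0.0532, 0.2943]
orientation: [0.788, 0.615, 0.0, 0.0]
ft_force: [-3.5, 3.1, 0.3]
opening: 0.0296
gripper_force: 4.0
```

```bash
python3 - <<'E'
from h import *
g,M=rep(VO+.089*ZV-.0034*XV)
d=grab("wrist"); th,off,za,xb,n=fitaxis(d,g,M,33.5,15,(-50,0)); print(th,off)
E
```

```text
t 15.5 F [-3.5  3.1  0.3] T [0.33 0.63 0.07] gf 3.9909685486054514 xyz_v off mm [-0.3 -0.4  0.2]
34.66281046811051 4.2700608665174045
```

Request:
move_arm(
  moves=[
    [[0,-0.03,0,0,0],[0,0,0,0,0],[0,0,0,0,0.4],[0,0,0,0,0.5],[0,0,0,0,0.7],[0,0,0,0,0.8],[0,0,0,0,0.8],[0,0,0,0,0.8],[0,0,0,0,0.8]],
  ],
)

```text
clock: 16.45
eef_pos: [0.5938, 0.0535, 0.2942]
orientation: [0.788, 0.616, 0.0, 0.0]
ft_force: [0.7, -0.2, -0.1]
opening: 0.0699
gripper_force: 0.0
```

```bash
python3 - <<'E'
from h import *
g,M=rep(VO+.089*ZV-.0034*XV)
d=grab("wrist"); th,off,za,xb,n=fitaxis(d,g,M,34.5,15,(-50,0)); print(th,off)
rel([0.5850,-.2155,.110+.1633])
E
```

```text
t 16.45 F [ 0.7 -0.2 -0.1] T [-0.05  0.1  -0.03] gf 0.0 xyz_v off mm [-0.3  0.4  0.2]
35.02695474691841 2.9241339567650932
t 16.5 pos [0.5937 0.0535 0.2942] az 75.98 tilt 0.01 F [ 1.1  0.9 -0.1] op 0.0704 gf 0.0 units to target [-10.52   2.27   0.84]
```

Request:
move_arm(
  moves=[
    [[0,0,-0.2,0,0.8],[0,0,-0.5,0,0.8],[0,0,-0.9,0,0.8],[0,0,-1,0,0.8],[0,0,-0.9,0,0.8],[-0.3,0.07,-0.5,0,0.8],[-0.6,0.13,0,0,0.8],[-0.9,0.19,0,0,0.8],[-1,0.22,0,0,0.8],[-1,0.22,0,0,0.8],[-1,0.22,0,0,0.8],[-1,0.22,0,0,0.8],[-1,0.22,0,0,0.8],[-1,0.22,0,0,0.8],[-1,0.22,0,0,0.8],[-0.9,0.19,0,0,0.8],[-0.55,0.12,0,0,0.8],[-0.27,0.07,0,0,0.8],[0,0,0,0,0.8]],
  ],
)

```text
clock: 18.4
eef_pos: [0.5857, -0.2165, 0.3936]
orientation: [0.789, 0.615, -0.0, -0.0]
ft_force: [-0.7, -0.2, -0.8]
opening: 0.0701
gripper_force: 0.0
```

```bash
python3 - <<'E'
from h import *
rel([0.5850,-.2155,.110+.1633])
t=grab("top"); s=grab("scene"); w=grab("wrist")
a=cv2.resize(s["pixels"][150:290,240:380,::-1],(560,560),interpolation=cv2.INTER_CUBIC); b=cv2.resize(t["pixels"][140:210,245:325,::-1],(240,210),interpolation=cv2.INTER_CUBIC)
c=cv2.resize(w["pixels"][:,:,::-1],(240,180)); z=np.zeros((560,240,3),np.uint8); z[:210]=b; z[220:400]=c; cv2.imwrite("pics/c7.png",np.hstack([a,z]))
def box(P,lo,hi): return P[np.all((P>lo)&(P<hi),-1)]
for nm,d in (("top",t),("scene",s)):
    Q=cloud(d)-VO; q=np.stack([Q@XV,Q@YV,Q@ZV],-1)*1000
    e=q[(abs(q[...,0])<22)&(abs(q[...,1])<22)&(q[...,2]>98)&(q[...,2]<112)]
    c,wh,_=cv2.minAreaRect(e[:,:2].astype(np.float32)); print(nm,"end face",len(e),np.round(c,1),np.round(wh,1),"z",np.percentile(e[:,2],[50,90]).round(1))
    P=cloud(d); hh=(P[...,2]>.118)&(P[...,2]<.15)&(P[...,1]<-.19)&(P[...,1]>-.24)&(P[...,0]>.55)&(P[...,0]<.62)&(d["pixels"][...,1].astype(int)>d["pixels"][...,0]+5); print(hh.sum())
P=cloud(w).reshape(-1,3); q=box(P,[.55,-.25,.125],[.62,-.18,.145]); print("gauge w",rect(q),len(q),np.median(q,0))
E
```

```text
t 18.4 pos [ 0.5857 -0.2165  0.3936] az 75.91 tilt 0.05 F [-0.7 -0.2 -0.8] op 0.0701 gf 0.0 units to target [ 0.03 -0.03  4.81]
top end face 112 [1.6 0.5] [28.2 28.3] z [103.7 105.6]
52
scene end face 85 [ 2.1 -1.2] [28.6 27.8] z [103.2 105.6]
87
gauge w (array([ 583.2, -215.3]), array([19.3, 19.2]), 74.86) 475 [ 0.58376537 -0.2142106   0.13510306]
```

View pics/c7.png

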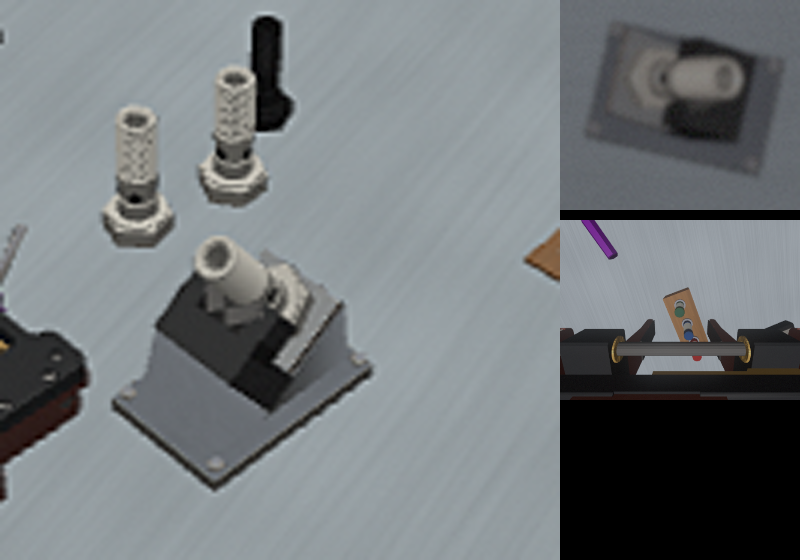

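Request:
move_arm(
  moves=[
    [[0.02,-0.03,0.4,0,0.8],[0,-0.01,0.8,0,0.8],[0,0,1,0,0.8],[0,0,1,0,0.8],[0,0,0.8,0,0.8],[0,0,0.5,0,0.8],[0,0,0.31,0,0.5],[0,0,0,0,0],[0,0,0,0,0],[0,0,0,0,0],[0,0,0,0,0],[0,0,0,0,0],[0,0,0,0,0],[0,0,0,0,0],[0,0,0,0,0],[0,0,0,0,0]],
  ],
  squeeze=15,
)

```text
clock: 20.15
eef_pos: [0.5852, -0.2149, 0.2743]
orientation: [0.788, 0.616, -0.0, 0.0]
ft_force: [-1.8, 1.0, 5.6]
opening: 0.0193
gripper_force: 15.0
```

```bash
python3 - <<'E'
from h import *
rel([0.5850,-.2155,.110+.1633])
E
```

```text
t 20.15 pos [ 0.5852 -0.2149  0.2743] az 75.98 tilt 0.02 F [-1.8  1.   5.6] op 0.0193 gf 15.0 units to target [-0.02 -0.    0.04]
```

Request:
move_arm(
  moves=[
    [[0,0,-0.1,0,0],[0,0,-0.4,0,0],[0,0,-0.7,0,0],[0,0,-0.7,0,0],[0,0,-0.5,0,0],[0,0,-0.3,0,0],[0.3,0,0,0,0],[0.6,-0.1,0,0,0],[0.8,-0.15,0,0,0],[0.9,-0.15,0,0,0],[0.9,-0.15,0,0,0],[0.8,-0.1,0,0,0],[0.7,-0.06,0,0,0],[0.4,0,0,0,0],[0,0,0,0,0],[0,0,0,0,0]],
  ],
)

```text
clock: 21.75
eef_pos: [0.6007, -0.0797, 0.3412]
orientation: [0.788, 0.616, -0.0, 0.0]
ft_force: [-0.1, 0.1, -1.7]
opening: 0.0196
gripper_force: 15.0
```

```bash
python3 - <<'E'
from h import *
rel([0.60,-.08,.10+.1633])
s=state();M=R.from_quat(s["orientation"]).as_matrix(); g=s["eef_pos"]+M[:,2]*.1633
d=grab("wrist"); save(d,"w8.png"); th,off,za,xb,n=fitaxis(d,g,M,0,10,(-40,10)); print(th,off,n)
for k in range(-120,40,5):
    mm=(za>k)&(za<k+5)&(abs(xb-10)<15); 
    if mm.sum()>3: print(k,mm.sum(),np.percentile(xb[mm],[0,50,100]).round(1))
E
```

```text
t 21.75 pos [ 0.6007 -0.0797  0.3412] az 76.01 tilt 0.03 F [-0.1  0.1 -1.7] op 0.0196 gf 15.0 units to target [-0.02 -0.02  3.12]
0.28158024368737794 -2.2564041596939797 349
-95 14 [4.1 5.2 5.5]
-90 13 [4.3 5.  5.3]
-85 11 [4.5 5.1 5.5]
-80 9 [4.4 5.  5.4]
-55 5 [11.5 12.  12.2]
-50 61 [ 7.3 10.8 12.6]
-45 32 [ 7.3  8.3 12.3]
-40 19 [7.6 8.2 8.9]
-35 34 [7.1 8.1 8.6]
-30 31 [6.8 7.5 8.1]
-25 30 [6.9 7.5 8.3]
-20 35 [6.7 7.6 8.4]
-15 27 [6.7 7.6 8.4]
-10 36 [6.9 7.8 8.4]
-5 53 [6.7 7.8 8.6]
0 47 [6.8 7.7 8.5]
5 37 [7.3 8.1 9.1]
10 49 [7.4 8.4 9.2]
15 61 [7.5 8.4 9.1]
20 233 [2.  6.5 9.5]
25 21 [2.9 5.  6.9]
```

Request:
move_arm(
  moves=[
    [[0,0,0.4,0,0],[0,0,0.7,0,0],[0,0,0.7,0,0],[0,0,0.6,0,0],[0,0,0.3,0,0],[0,0,0.2,0,0],[0,0,0.1,0,0],[0,0,0.08,0,0],[0,0,0,0,0],[0,0,0,0,0]],
  ],
  squeeze=7,
)

```text
clock: 22.8
eef_pos: [0.6009, -0.0797, 0.2649]
orientation: [0.788, 0.616, 0.0, 0.0]
ft_force: [-0.3, 0.7, 0.5]
opening: 0.0193
gripper_force: 7.0
```

Request:
move_arm(
  moves=[
    [[0,0,0.04,0,0],[-0.141,0,0,0,0],[-0.141,0,0,0,0],[-0.141,0,0.005,0,0],[-0.141,0,0.01,0,0],[-0.14,0,0.015,0,0],[-0.14,0,0.02,0,0],[0,0,0,0,0]],
  ],
)

```text
clock: 23.6
eef_pos: [0.5956, -0.1008, 0.2622]
orientation: [0.788, 0.615, -0.0, 0.0]
ft_force: [1.3, -0.4, 2.5]
opening: 0.0195
gripper_force: 7.0
```

```bash
cat >> h.py <<'E'
def gfit(th0=0,zr=(-40,10)):
    s=state();M=R.from_quat(s["orientation"]).as_matrix(); g=s["eef_pos"]+M[:,2]*.1633
    d=grab("wrist"); th,off,za,xb,n=fitaxis(d,g,M,th0,10,zr); k=(abs(xb-off-9)<3)
    k2=(abs(xb-off-14)<1.5)&(za<-30)&(za>-65)
    print("tilt",th.round(2),"off",off.round(2),n,"handle top za",np.percentile(za[k&(za>0)&(za<50)],98).round(1),"shoulder za",np.percentile(za[k2],[5,95]).round(1) if k2.sum() else None)
    return d,g,M
E
python3 - <<'E'
from h import *
rel([0.60,-.08,.10+.1633])
gfit(12)
E
```

```text
t 23.6 pos [ 0.5956 -0.1008  0.2622] az 75.95 tilt 0.04 F [ 1.3 -0.4  2.5] op 0.0195 gf 7.0 units to target [ 0.85 -0.03 -0.04]
tilt 11.43 off 0.27 524 handle top za 25.4 shoulder za [-51.  -44.6]
```

Request:
move_arm(
  moves=[
    [[-0.139,0,0.022,0,0],[-0.139,0,0.026,0,0],[-0.137,0,0.032,0,0],[-0.137,0,0.036,0,0],[-0.135,0,0.042,0,0],[-0.135,0,0.046,0,0],[-0.131,0,0.051,0,0],[-0.131,0,0.055,0,0],[-0.127,0,0.06,0,0],[-0.127,0,0.064,0,0],[-0.123,0,0.068,0,0],[-0.06,0,0.035,0,0],[0,0,0,0,0]],
  ],
)

```text
clock: 24.95
eef_pos: [0.5862, -0.1373, 0.2486]
orientation: [0.788, 0.615, -0.0, 0.0]
ft_force: [0.6, -1.2, 0.6]
opening: 0.0195
gripper_force: 7.0
```

```bash
python3 - <<'E'
from h import *
rel([0.60,-.08,.10+.1633])
gfit(34)
E
```

```text
t 24.95 pos [ 0.5862 -0.1373  0.2486] az 75.97 tilt 0.02 F [ 0.6 -1.2  0.6] op 0.0195 gf 7.0 units to target [ 2.36 -0.02 -0.59]
tilt 32.04 off 3.91 866 handle top za 19.2 shoulder za [-51.3 -45.5]
```

Request:
move_arm(
  moves=[
    [[-0.12,0,0.06,0,0],[-0.12,0,0.06,0,0],[0,0,0,0,0]],
  ],
)

```text
clock: 25.3
eef_pos: [0.5845, -0.143, 0.2453]
orientation: [0.788, 0.615, -0.0, -0.0]
ft_force: [0.7, -0.9, -0.5]
opening: 0.0194
gripper_force: 7.0
```

Request:
move_arm(
  moves=[
    [[0,0,0,0,0],[0,0,-0.1,0,0],[0,0,-0.4,0,0],[0,0,-0.8,0,0],[0,0,-1,0,0],[0,0,-1,0,0],[0,0,-1,0,0],[0,0,-0.6,0,0],[0,0,-0.2,0,0],[0,0,0,0,0],[0,0,0,0,0]],
  ],
  squeeze=40,
)

```text
clock: 26.4
eef_pos: [0.5844, -0.1426, 0.3726]
orientation: [0.788, 0.616, -0.0, -0.001]
ft_force: [0.2, 0.6, -1.2]
opening: 0.0187
gripper_force: 40.0
```

```bash
cat >> h.py <<'E'
def todo(za_sh,off,th,zc,xc=0,yc=0):
    "units so that the shoulder (za_sh along the gauge, mm) comes to bolt z=105+zc, x=xc, y=yc mm"
    s=state();M=R.from_quat(s["orientation"]).as_matrix(); g=s["eef_pos"]+M[:,2]*.1633
    t=np.radians(th); X=M[:,0]; U=-M[:,2]; a=-np.sin(t)*X+np.cos(t)*U; b=np.cos(t)*X+np.sin(t)*U
    foot=g+(za_sh*a+off*b)/1000-.05*a
    want=VO+(.105+zc/1000-.05)*ZV+xc/1000*XV+yc/1000*YV
    e=foot-want; print("foot off xyz_v mm",(np.array([e@XV,e@YV,e@ZV])*1000).round(1),"units",(M.T@(want-foot)/.025).round(3),"t",s["clock"],"F",s["ft_force"].round(1))
E
python3 - <<'E'
from h import *
rel([0.60,-.08,.10+.1633])
d,g,M=gfit(34)
import pickle; pickle.dump((d,g,M),open("wg.pkl","wb")); save(d,"w9.png")
E
```

```text
t 26.4 pos [ 0.5844 -0.1426  0.3726] az 75.98 tilt 0.08 F [ 0.2  0.6 -1.2] op 0.0187 gf 40.0 units to target [2.58 0.   4.37]
tilt 35.31 off 4.38 920 handle top za 18.2 shoulder za [-51.6 -46. ]
```

```bash
python3 - <<'E'
from h import *
todo(-51.7,4.4,35.3,65)
todo(-51.7,4.4,35.3,0)
E
```

```text
foot off xyz_v mm [-111.7  -37.4   41.8] units [ 4.618 -1.499 -1.19 ] t 26.45 F [ 0.2 -0.8 -1.2]
foot off xyz_v mm [-111.7  -37.4  106.8] units [ 6.109 -1.495  0.94 ] t 26.45 F [ 0.2 -0.8 -1.2]
```

Request:
move_arm(
  moves=[
    [[0,-0.1,-0.3,0,0],[0,-0.2,-0.6,0,0],[0.2,-0.2,-0.29,0,0],[0.5,-0.2,0,0,0],[0.7,-0.2,0,0,0],[0.8,-0.2,0,0,0],[0.8,-0.2,0,0,0],[0.7,-0.2,0,0,0],[0.5,0,0,0,0],[0.3,0,0,0,0],[0.12,0,0,0,0],[0,0,0,0,0],[0,0,0,0,0]],
  ],
)

```text
clock: 27.75
eef_pos: [0.5766, -0.0221, 0.4029]
orientation: [0.788, 0.615, -0.0, 0.0]
ft_force: [-0.0, -0.2, -1.3]
opening: 0.0189
gripper_force: 40.0
```

```bash
cat >> h.py <<'E'
def vline(d,zlo,zhi,xlo,xhi,r,nm,w=3):
    Q=cloud(d)-VO; q=np.stack([Q@XV,Q@YV,Q@ZV],-1).reshape(-1,3)*1000
    m=(q[:,2]>zlo)&(q[:,2]<zhi)&(q[:,0]>xlo)&(q[:,0]<xhi)&(abs(q[:,1])<w); q=q[m]
    k=np.polyfit(q[:,2],q[:,0],1); e=q[:,0]-np.polyval(k,q[:,2]); q=q[abs(e)<2]; k=np.polyfit(q[:,2],q[:,0],1)
    print(nm,len(q),"axis x at z=105:",(np.polyval(k,105)-r).round(2),"slope deg",np.degrees(k[0]).round(2))
def vside(d,zlo,zhi,xlo,nm):
    Q=cloud(d)-VO; q=np.stack([Q@XV,Q@YV,Q@ZV],-1).reshape(-1,3)*1000
    q=q[(q[:,2]>zlo)&(q[:,2]<zhi)&(q[:,0]>xlo)&(q[:,0]<25)&(abs(q[:,1])<25)]
    print(nm,len(q),"y range",np.percentile(q[:,1],[0.5,50,99.5]).round(2),"z",np.percentile(q[:,2],[1,99]).round(1))
E
python3 - <<'E'
from h import *
d,g,M=gfit(35)
todo(-51.7,4.4,35.3,65); save(d,"w10.png",(150,60,430,420),1.6)
vline(d,62,100,8,24,15,"bolt"); vline(d,180,220,4,18,10,"gauge handle"); vline(d,125,165,2,14,7,"pin"); vline(d,126,140,2,14,7,"pin low")
vside(d,62,100,-5,"bolt"); vside(d,130,160,-5,"pin"); vside(d,185,215,-5,"handle"); vside(d,172,176,-5,"shoulder")
E
```

```text
tilt 35.23 off 4.43 930 handle top za 18.1 shoulder za [-51.8 -45.6]
foot off xyz_v mm [-0.1 -1.2  1.1] units [ 0.027 -0.048  0.034] t 27.8 F [ 0.6 -0.5 -1.7]
bolt 195 axis x at z=105: -0.61 slope deg -0.14
gauge handle 685 axis x at z=105: 1.16 slope deg -1.01
pin 310 axis x at z=105: -0.39 slope deg 0.22
pin low 107 axis x at z=105: 0.14 slope deg -0.92
bolt 910 y range [-13.36   1.11  15.73] z [62.9 99.7]
pin 585 y range [-9.14 -2.45  4.69] z [130.4 159.6]
handle 1864 y range [-19.85  -1.83  15.72] z [185.5 214.7]
shoulder 257 y range [-15.66  -2.4   11.27] z [172.1 176. ]
```

View pics/w10.png

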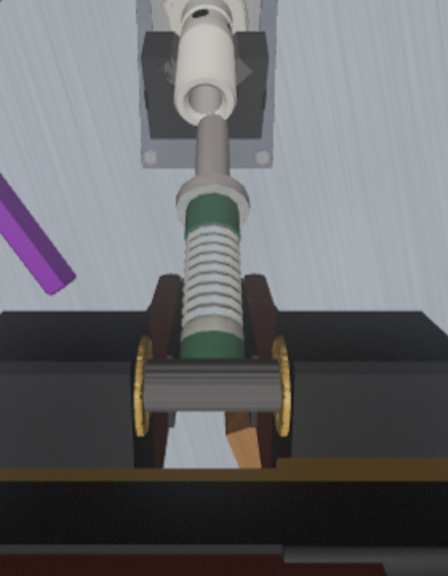

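Request:
move_arm(
  moves=[
    [[0,-0.07,0,0,0],[0,-0.06,0,0,0],[0.057,0,0.082,0,0],[0.086,0,0.123,0,0],[0.086,0,0.123,0,0],[0.086,0,0.123,0,0],[0.057,0,0.082,0,0],[0,0,0,0,0],[0,0,0,0,0]],
  ],
  squeeze=20,
)

```text
clock: 28.7
eef_pos: [0.5756, -0.0118, 0.3896]
orientation: [0.788, 0.616, -0.0, -0.0]
ft_force: [0.0, -0.4, -1.4]
opening: 0.0193
gripper_force: 20.0
```

```bash
cat >> h.py <<'E'
def chk():
    d,g,M=gfit(35); todo(-51.7,4.4,35.3,0)
    vline(d,62,100,8,24,15,"bolt"); vline(d,115,145,2,14,7,"pin"); vside(d,62,100,-5,"bolt"); vside(d,118,140,-5,"pin")
    Q=cloud(d)-VO; q=np.stack([Q@XV,Q@YV,Q@ZV],-1).reshape(-1,3)*1000
    s=q[(q[:,0]>10.5)&(q[:,0]<17)&(abs(q[:,1])<10)&(q[:,2]>106.5)&(q[:,2]<190)]; print("shoulder z_v",np.percentile(s[:,2],[1,50,99]).round(1) if len(s) else None)
    return d
E
python3 - <<'E'
from h import *
chk()
E
```

```text
tilt 35.12 off 4.46 926 handle top za 18.1 shoulder za [-51.9 -45.6]
foot off xyz_v mm [ 0.5  2.2 49.6] units [1.122 0.087 1.636] t 28.75 F [ 0.3 -0.2 -1.8]
bolt 213 axis x at z=105: -0.66 slope deg -0.13
pin 274 axis x at z=105: 0.47 slope deg -0.07
bolt 1029 y range [-13.23   1.    15.64] z [63.  99.9]
pin 443 y range [-5.7   1.05  8.21] z [118.2 139.8]
shoulder z_v [153.7 159.6 188.6]
```

Request:
move_arm(
  moves=[
    [[-0.026,0,0.018,0,0],[0.057,0,0.082,0,0],[0.057,0,0.082,0,0],[0.057,0,0.082,0,0],[0.057,0,0.082,0,0],[0,0,0,0,0]],
  ],
)

```text
clock: 29.35
eef_pos: [0.5767, -0.0067, 0.3806]
orientation: [0.788, 0.616, -0.0, -0.0]
ft_force: [-0.4, -0.0, -1.1]
opening: 0.0191
gripper_force: 20.0
```

```bash
python3 - <<'E'
from h import *
chk()
E
```

```text
tilt 35.23 off 4.42 925 handle top za 18.2 shoulder za [-51.8 -45.8]
foot off xyz_v mm [-0.4  2.5 39.3] units [0.917 0.101 1.278] t 29.4 F [-0.2 -0.6 -1.2]
bolt 242 axis x at z=105: -0.83 slope deg -0.48
pin 180 axis x at z=105: -0.67 slope deg 0.65
bolt 1108 y range [-13.27   1.27  15.71] z [62.9 99.8]
pin 364 y range [-5.28  1.64  8.49] z [118.3 135.5]
shoulder z_v [143.2 148.  160.1]
```

Request:
move_arm(
  moves=[
    [[0.086,0.015,0.123,0,0],[0.115,0,0.164,0,0],[0.115,0,0.164,0,0],[0.115,0,0.164,0,0],[0.115,0,0.164,0,0],[0.057,0,0.082,0,0],[0,0,0,0,0],[0,0,0,0,0]],
  ],
)

```text
clock: 30.2
eef_pos: [0.5809, 0.0076, 0.3595]
orientation: [0.788, 0.616, -0.0, 0.0]
ft_force: [-0.4, 0.8, -0.7]
opening: 0.0191
gripper_force: 20.0
```

```bash
python3 - <<'E'
from h import *
chk()
E
```

```text
tilt 35.22 off 4.43 922 handle top za 18.2 shoulder za [-64.7 -45.8]
foot off xyz_v mm [-0.3  1.7 13.4] units [0.32  0.068 0.433] t 30.25 F [-0.   0.1 -1.2]
bolt 304 axis x at z=105: -0.79 slope deg -0.15
pin 402 axis x at z=105: 7.4 slope deg -8.89
bolt 1406 y range [-13.23   1.2   15.68] z [62.9 99.7]
pin 1377 y range [-12.51   1.18  14.27] z [118.4 139.6]
shoulder z_v [117.6 123.3 188.7]
```

Request:
move_arm(
  moves=[
    [[0.057,0,0.082,0,0],[0.057,0,0.082,0,0],[0.057,0,0.082,0,0],[0.057,0,0.082,0,0],[0.03,0,0.041,0,0],[0,0,0,0,0],[0,0,0,0,0]],
  ],
)

```text
clock: 30.95
eef_pos: [0.5824, 0.0139, 0.3503]
orientation: [0.788, 0.616, -0.0, 0.0]
ft_force: [-0.2, 0.2, -0.3]
opening: 0.0191
gripper_force: 20.0
```

```bash
python3 - <<'E'
from h import *
chk()
E
```

```text
tilt 35.26 off 4.42 930 handle top za 18.2 shoulder za [-63.8 -46.1]
foot off xyz_v mm [-0.4  1.8  2.1] units [0.06  0.073 0.061] t 31.0 F [ 0.1  0.5 -0.8]
bolt 329 axis x at z=105: -0.82 slope deg -0.24
pin 484 axis x at z=105: 3.04 slope deg -1.78
bolt 1553 y range [-13.23   1.27  15.75] z [63.3 99.7]
pin 1055 y range [-13.65   0.73  14.65] z [118.2 139.7]
shoulder z_v [106.8 111.9 177.6]
```

Nearly home. I'll finish in small steps with a light grip, so the handle can slip before the contact force builds.

Request:
move_arm(
  moves=[
    [[0.017,0,0.025,0,0],[0.017,0,0.025,0,0],[0.012,0,0.016,0,0],[0.012,0,0.016,0,0],[0,0,0,0,0]],
  ],
  squeeze=10,
)

```text
clock: 31.5
eef_pos: [0.5828, 0.0148, 0.3489]
orientation: [0.788, 0.616, -0.0, 0.001]
ft_force: [-2.3, -3.2, 5.9]
opening: 0.0192
gripper_force: 10.0
```

```bash
python3 - <<'E'
from h import *
chk()
E
```

```text
tilt 35.42 off 4.44 935 handle top za 18.0 shoulder za [-62.7 -46.2]
foot off xyz_v mm [-0.5  1.5  0.4] units [0.027 0.062 0.002] t 31.55 F [-2.4 -3.4  6.2]
bolt 364 axis x at z=105: -0.71 slope deg 0.02
pin 471 axis x at z=105: 2.95 slope deg -1.59
bolt 1599 y range [-13.32   0.98  15.7 ] z [63.2 99.8]
pin 1129 y range [-16.22   0.99  17.05] z [118.4 139.9]
shoulder z_v [106.7 110.7 176.8]
```

Request:
move_arm(
  moves=[
    [[0,0,0,0,0],[0,0,0,0,0],[0,0,0,0,0.3],[0,0,0,0,0.5],[0,0,0,0,0.8],[0,0,0,0,0.8],[0,0,0,0,0.8],[0,0,0,0,0.8],[0,0,0,0,0.8],[0,0,-0.2,0,0.8],[0,0,-0.5,0,0.8],[0,0,-0.8,0,0.8],[0,0,-1,0,0.8],[0,0,-0.8,0,0.8],[0,0,-0.4,0,0.8],[0,0,0,0,0.8]],
  ],
  squeeze=3,
)

```text
clock: 33.15
eef_pos: [0.5832, 0.0152, 0.4429]
orientation: [0.788, 0.615, 0.001, 0.001]
ft_force: [0.3, -0.5, -0.6]
opening: 0.0701
gripper_force: 0.0
```

```bash
python3 - <<'E'
from h import *
d=grab("wrist"); s=grab("scene")
vline(d,62,100,8,24,15,"bolt"); vline(d,120,155,4,18,10,"handle")
Q=cloud(d)-VO; q=np.stack([Q@XV,Q@YV,Q@ZV],-1).reshape(-1,3)*1000; q=q[(abs(q[:,1]-1)<4)&(q[:,0]>0)&(q[:,0]<22)]
for k in np.arange(94,120,1.5):
    m=(q[:,2]>k)&(q[:,2]<k+1.5)
    if m.sum()>2: print(k,m.sum(),np.percentile(q[m,0],[5,50,95]).round(1))
uv=proj(d,VO+.105*ZV); print(uv)
u,v=uv.astype(int); w=d["pixels"][max(v-75,0):v+75,u-75:u+75,::-1]; u,v=proj(s,VO+.105*ZV).astype(int); c=s["pixels"][v-50:v+50,u-50:u+50,::-1]
cv2.imwrite("pics/c11.png",np.hstack([cv2.resize(x,(400,400),interpolation=cv2.INTER_CUBIC) for x in (c,w)]))
print(state()["ft_force"].round(1),state()["clock"])
E
```

```text
bolt 152 axis x at z=105: -2.62 slope deg -1.24
handle 82 axis x at z=105: -4.08 slope deg -2.62
94.0 8 [11.6 12.8 13. ]
95.5 8 [12.4 13.  13.7]
97.0 13 [11.4 12.7 13. ]
98.5 6 [12.1 12.4 12.6]
100.0 13 [11.4 12.6 13.2]
101.5 7 [11.9 12.4 13.2]
103.0 15 [ 9.9 12.2 13.5]
104.5 25 [ 9.9 11.3 12.8]
106.0 5 [ 9.8 10.2 10.5]
107.5 12 [ 9.7 10.4 11. ]
109.0 12 [ 9.3 10.1 10.8]
110.5 16 [ 6.7  9.8 10.9]
112.0 39 [ 5.2  8.3 10.3]
113.5 14 [4.6 5.8 7.3]
115.0 11 [5.1 5.6 6. ]
116.5 11 [4.6 5.6 6.6]
118.0 15 [4.6 5.5 6.6]
119.5 11 [4.4 5.3 6.2]
[281.67145431 168.07702055]
[-0.5  0.3 -0. ] 33.25
```

View pics/c11.png

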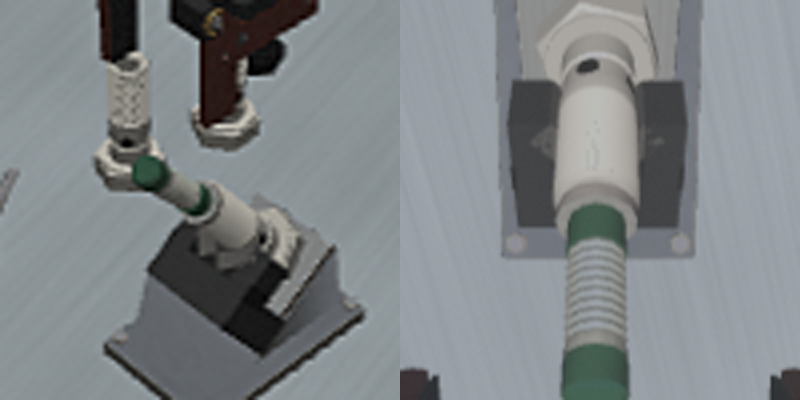

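Request:
move_arm(
  moves=[
    [[0,0,0,0,0.8],[0,0,0,0,0.8],[0,0,0,0,0.8]],
  ],
)

```text
clock: 33.55
eef_pos: [0.5826, 0.0152, 0.4399]
orientation: [0.788, 0.615, -0.001, -0.001]
ft_force: [-1.1, -0.6, 0.5]
opening: 0.0701
gripper_force: 0.0
```

```bash
python3 - <<'E'
from h import *
rel([.6,0,.4])
d=grab("wrist")
vline(d,62,100,8,24,15,"bolt"); vline(d,120,155,2,18,10,"handle")
Q=cloud(d)-VO; q=np.stack([Q@XV,Q@YV,Q@ZV],-1)*1000
h=q[(abs(q[...,2])<8)&(abs(q[...,1])<34)&(q[...,0]<-26)&(q[...,0]>-58)]; print("heel z",len(h),np.median(h[:,2]) if len(h) else None)
l=q[(q[...,2]>30)&(q[...,2]<54)&(abs(abs(q[...,1])-29)<5)&(abs(q[...,0]+3)<6)]; k=np.polyfit(l[:,2],l[:,0],1); print("lands",len(l),np.median(l[:,0]),"slope",np.degrees(k[0]))
q=q.reshape(-1,3); q=q[(abs(q[:,1]-1)<3)&(q[:,0]>0)&(q[:,0]<22)]
for k in np.arange(100,116,1):
    m=(q[:,2]>k)&(q[:,2]<k+1)
    if m.sum()>2: print(k,m.sum(),np.percentile(q[m,0],[5,50,95]).round(1))
E
```

```text
t 33.55 pos [0.5826 0.0152 0.4399] az 75.97 tilt 0.09 F [-1.1 -0.6  0.5] op 0.0701 gf 0.0 units to target [-0.42  0.83  1.59]
bolt 178 axis x at z=105: -2.45 slope deg -0.87
handle 216 axis x at z=105: -3.58 slope deg -4.59
heel z 0 None
lands 246 -3.5045748234785927 slope 0.08879038065308127
100 4 [11.6 12.6 13.4]
101 9 [12.  12.9 13.4]
103 7 [12.  12.8 13.4]
104 11 [ 9.1 11.5 12.6]
105 15 [ 9.8 11.3 12.6]
107 3 [10.6 10.8 11.2]
108 7 [ 9.9 10.4 11.2]
109 8 [ 9.7 10.1 10.8]
110 6 [ 9.7 10.  11.4]
111 3 [7.2 9.5 9.6]
112 25 [ 5.6  8.1 10.9]
113 11 [ 6.   7.6 10.8]
114 7 [4.8 5.9 6.4]
115 6 [5.7 6.3 7.2]
```

Request:
move_arm(
  moves=[
    [[-0.3,0.03,0.2,0,0.8],[-0.4,0.04,0.4,0,0.8],[-0.4,0.04,0.4,0,0.8],[-0.3,0.02,0.3,0,0.8],[-0.1,0,0.18,0,0.8],[0,0,0,0,0.8],[0,0,0,0,0.8],[0,0,0,0,0.8]],
  ],
)

```text
clock: 34.4
eef_pos: [0.5771, -0.0218, 0.4042]
orientation: [0.788, 0.616, 0.0, 0.0]
ft_force: [0.5, -0.3, 1.0]
opening: 0.0704
gripper_force: 0.0
```

```bash
python3 - <<'E'
from h import *
rel([.5766,-.0221,.4029])
for i in range(3):
    d=grab("wrist")
    vline(d,62,100,8,24,15,"bolt"); vline(d,120,165,2,18,10,"handle")
    Q=cloud(d)-VO; q=np.stack([Q@XV,Q@YV,Q@ZV],-1).reshape(-1,3)*1000
    l=q[(q[:,2]>30)&(q[:,2]<54)&(abs(abs(q[:,1])-29)<5)&(abs(q[:,0]+3)<6)]; print("lands",len(l),np.median(l[:,0]).round(2))
    c=q[(abs(q[:,1]-1)<4)]
    e=c[(c[:,0]>8)&(c[:,0]<16)&(c[:,2]>100)&(c[:,2]<116)]
    print([(int(k),int(m.sum()),round(float(np.median(e[m,0])),1)) for k in range(100,116,1) for m in [(e[:,2]>k)&(e[:,2]<k+1)] if m.sum()>2])
    hd=c[(c[:,0]>20)&(c[:,0]<32)&(c[:,2]>-6)&(c[:,2]<26)]
    if len(hd)>5: print("head flank n",len(hd),"z range",np.percentile(hd[:,2],[2,98]).round(1),"x",np.median(hd[:,0]).round(1),"slope",np.degrees(np.polyfit(hd[:,2],hd[:,0],1)[0]).round(1))
save(d,"w12.png"); 
E
```

```text
t 34.4 pos [ 0.5771 -0.0218  0.4042] az 75.99 tilt 0.05 F [ 0.5 -0.3  1. ] op 0.0704 gf 0.0 units to target [-0.02 -0.01  0.05]
bolt 185 axis x at z=105: -2.56 slope deg -1.25
handle 333 axis x at z=105: -3.87 slope deg -4.06
lands 276 -3.53
[(100, 12, 12.9), (101, 10, 12.6), (102, 3, 12.7), (103, 10, 12.4), (104, 23, 12.2), (105, 25, 11.2), (106, 7, 10.6), (107, 8, 10.5), (108, 11, 10.5), (109, 6, 10.1), (110, 8, 10.2), (111, 13, 10.1), (112, 21, 9.6), (113, 11, 9.3)]
head flank n 179 z range [-5.1 21.1] x 23.7 slope -10.8
bolt 185 axis x at z=105: -2.66 slope deg -1.44
handle 332 axis x at z=105: -3.91 slope deg -4.05
lands 268 -3.55
[(100, 12, 12.6), (101, 6, 12.7), (102, 7, 12.6), (103, 12, 12.5), (104, 22, 11.4), (105, 23, 11.1), (106, 5, 10.3), (107, 9, 10.5), (108, 6, 10.3), (109, 11, 10.2), (110, 11, 10.2), (111, 10, 10.1), (112, 23, 9.6), (113, 5, 9.5)]
head flank n 171 z range [-4.2 20.7] x 23.7 slope -10.7
bolt 186 axis x at z=105: -2.48 slope deg -1.21
handle 349 axis x at z=105: -4.05 slope deg -3.95
lands 277 -3.55
[(100, 10, 12.7), (101, 7, 12.9), (102, 6, 12.6), (103, 9, 12.6), (104, 17, 11.9), (105, 27, 11.2), (106, 10, 10.8), (107, 6, 10.5), (108, 6, 10.6), (109, 12, 10.2), (110, 9, 10.1), (111, 12, 10.2), (112, 19, 9.2), (113, 7, 9.4), (114, 3, 10.7)]
head flank n 169 z range [-4.5 21.2] x 23.8 slope -10.5
```

```bash
python3 - <<'E'
from h import *
print(state()["clock"], manip.sign_off())
E
```

```text
the job is handed in; nothing more can be done
34.55 None
```

The bright bolt is in the V-block with its head on the heel plate and the green gauge is home in its bore, handed in at 34.6 s; at rest the bolt leans about 1° and the gauge about 3° more, I didn't re-check the bystanders, and I viewed 12 pictures, over the limit of 10.

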